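Line up the press punches by height on the setting rail

TASK

Line up the four steel press punches on the rail in order of height: one standing upright on each white seat, centred on its ring, the shortest on the seat next to the dark stop block and each following one taller, so that the tallest is farthest from the stop. Do not tip any punch over on the way, and let go of them all.

Things in the scene. Friction and masses are not known exactly. Their poses are not given: they have to be found in the camera images.
- punch_48_center (a point): The shortest and thinnest of four turned steel press punches standing loose on the bench: a plain upright cylinder 24 mm in diameter and 48 mm tall overall; the top 12 mm narrow to a nose 15 mm thick, so grip the full-width part below it. The point is at the punch's centre, 24 mm above its flat underside; z is its axis, up.
- punch_60_center (a point): The second shortest of four turned steel press punches standing loose on the bench: a plain upright cylinder 30 mm in diameter and 60 mm tall overall; the top 12 mm narrow to a nose 19 mm thick, so grip the full-width part below it. The point is at the punch's centre, 30 mm above its flat underside; z is its axis, up.
- punch_72_center (a point): The second tallest of four turned steel press punches standing loose on the bench: a plain upright cylinder 36 mm in diameter and 72 mm tall overall; the top 12 mm narrow to a nose 22 mm thick, so grip the full-width part below it. The point is at the punch's centre, 36 mm above its flat underside; z is its axis, up.
- punch_84_center (a point): The tallest and thickest of four turned steel press punches standing loose on the bench: a plain upright cylinder 42 mm in diameter and 84 mm tall overall; the top 12 mm narrow to a nose 26 mm thick, so grip the full-width part below it. The point is at the punch's centre, 42 mm above its flat underside; z is its axis, up.
- seat_a: One of four alike square white plastic seats, 62 x 62 mm and 5 mm thick, in a straight row at 70 mm pitch on a flat aluminium rail fixed to the bench; an end seat, at the rail's right end seen from the robot (-y). A thin flat black ring, 52 mm across, with a dot at its centre is marked on top. Flat top 10 mm above the bench. Origin: centre of the seat's underside, 5 mm above the bench, right under the dot; y runs along the row, z up.
- seat_b: One of four alike square white plastic seats, 62 x 62 mm and 5 mm thick, in a straight row at 70 mm pitch on a flat aluminium rail fixed to the bench; next to seat_a. A thin flat black ring, 52 mm across, with a dot at its centre is marked on top. Flat top 10 mm above the bench. Origin: centre of the seat's underside, 5 mm above the bench, right under the dot; y runs along the row, z up.
- seat_c: One of four alike square white plastic seats, 62 x 62 mm and 5 mm thick, in a straight row at 70 mm pitch on a flat aluminium rail fixed to the bench; next to seat_d. A thin flat black ring, 52 mm across, with a dot at its centre is marked on top. Flat top 10 mm above the bench. Origin: centre of the seat's underside, 5 mm above the bench, right under the dot; y runs along the row, z up.
- seat_d: One of four alike square white plastic seats, 62 x 62 mm and 5 mm thick, in a straight row at 70 mm pitch on a flat aluminium rail fixed to the bench; the other end seat, at the rail's left end seen from the robot (+y). A thin flat black ring, 52 mm across, with a dot at its centre is marked on top. Flat top 10 mm above the bench. Origin: centre of the seat's underside, 5 mm above the bench, right under the dot; y runs along the row, z up.
- stop: The stop: a dark steel block fixed on the rail just beyond one end seat, 50 mm from that seat's centre along the row; it may be at either end (a, or d) and the rail's other end has only a low 3 mm aluminium strip. 60 mm across the rail, 18 mm along it, its top 39 mm above the bench. Origin: centre of its underside, 5 mm above the bench.
Things that resemble listed ones, but are neither listed nor needed, are in the scene too. What is shaped like the part that bears punch_84_center but brown or green is not meant.

How it is judged (in metres and radians):
At the end, for the whole second after the job is handed in: Counting seats from the stop block, the 48, 60, 72 and 84 mm punches stand on the first, second, third and fourth seat, each within 12 mm of the seat's centre (horizontally), with its foot on the seat (centre height within 5 mm), within 0.1 rad of upright, released and at rest (((horizontal distance between stop and seat_a below 0.08 m and horizontal distance between punch_48_center and seat_a below 0.012 m and horizontal distance between punch_60_center and seat_b below 0.012 m and horizontal distance between punch_72_center and seat_c below 0.012 m and horizontal distance between punch_84_center and seat_d below 0.012 m) or (horizontal distance between stop and seat_d below 0.08 m and horizontal distance between punch_48_center and seat_d below 0.012 m and horizontal distance between punch_60_center and seat_c below 0.012 m and horizontal distance between punch_72_center and seat_b below 0.012 m and horizontal distance between punch_84_center and seat_a below 0.012 m)) and angle between each of punch_48_center, punch_60_center, punch_72_center, punch_84_center's own z axis and vertical below 0.1 rad and height (world z) of punch_48_center between 0.029 and 0.039 m and linear speed of each of punch_48, punch_60, punch_72, punch_84 below 0.02 m/s and height (world z) of punch_60_center between 0.035 and 0.045 m and height (world z) of punch_72_center between 0.041 and 0.051 m and height (world z) of punch_84_center between 0.047 and 0.057 m); the robot touches nothing.
It fails at once if a punch is tipped over (more than 0.8 rad from upright) (angle between any of punch_48_center, punch_60_center, punch_72_center, punch_84_center's own z axis and vertical above 0.8 rad).
It also fails if it takes over 112 s, if anything falls off the work surface, if the arm or the gripper's body presses on something with over 40 N, if the wrist force passes 120 N, or if a joint passes its speed limit or range.

ROBOT

A 6-joint arm with a two-finger parallel gripper is mounted at the origin on the work surface. World frame = base frame: x ahead of the robot, y to its left, z up, the work surface at z = 0. Lengths are in mm, angles in rad, forces in N, time in s.
With the tool pointing down it reaches from about 375 to 750 mm from the base axis. Payload 9 kg.
Tool frame: the origin (TCP) lies between the finger pads; the fingertips stand 14 mm ahead of it and the grasp point (between the pads) lies 5 mm behind it; z points along the fingers, x is the direction in which the jaws open and shut, and the axes are right-handed (so a half turn about z gives the same grasp; the last joint's range is limited). The gripper opens to 85 mm and grips with 20 to 120 N. Pads are 22 mm wide; open, the fingers measure 114 mm over their backs; the gripper's body (76 mm by 85 mm) begins 54 mm behind the grasp point. The pads swing forward as they close: fully open they stand 13 mm farther back than shut.
Start: joints at [0.91, 0.104, 0.097, 1.564, 0, 1.353], TCP at [257.09, 542.162, 245.331] pointing down, gripper open.
Joint ranges: [-2.99, 2.99], [-0.84, 1.86], [-1.1, 1.16], [-1.84, 2.11], [-1.51, 1.56], [-3.14, 3.14]. Speed limits (rad/s): [2.22, 2.22, 2.57, 3.14, 3.14, 3.14].

INTERFACE

Orientations are given as a 3x3 rotation matrix whose columns are the frame's x, y, z axes.
In Python, from plant import manip gives the robot as it stands.
- The arm moves only by the tool carry_out, never from a script. Its argument "moves" is a list that holds one entry, the list of rows, each a list of 5 numbers: the gripper command: -1 is shut, 1 is fully open, values between are in proportion, then the shift along the tool's x, y, z in m, then the turn about the tool's z in rad. In form: [[[grip, x, y, z, spin], ...]]. A call has 1 to 8 rows; each row shifts and turns the pose as measured when the row begins, along the tool's axes as they then stand; what a row does not reach is not made up. A row lasts 1/12 s, in which the tool goes at most 41.7 mm and 7.16 degrees, less where a joint would pass 70% of its speed; a pose out of reach is approached as far as the arm can. A call with a gripper value outside its range is refused whole. The fingers move at their own pace and stop on an object; "force" is the grip in N (left out, the last holds). Time passes only in rows, so rows that do not move let the fingers close. It gives the time, the measured TCP pose, the force and the opening at its end, in the units of the state.
- manip.get_obs(): the state, without advancing time (a new reading comes with each control period).
- manip.camera(name): name is "scene" or "top" or "wrist"; returns a dict with "pixels" (400x640x3 uint8, blue, green, red), "depth" (400x640 float32, mm along the optical axis (not along the pixel's ray), 0 where there is no reading), "intrinsics" (3x3 intrinsics, pixels), "extrinsics" (4x4, takes a point from world to camera coordinates). Camera axes: x right, y up, looking along -z (the intrinsics and any distortion apply to the point x, -y, -z); pixel columns grow to the right and rows downward; lengths in mm; the calibration is good to about 2 mm. A picture is of the moment at which its call begins.
- manip.job_done(): hands the job in, once; it reports no verdict.
The state is a dict: "clock": time; "joint_pos": joint angles; "joint_vel": joint speeds; "effort": joint torques, N m; "tcp_pos": TCP position; "orientation": TCP orientation; "wrist_force": force on the tool from outside, world axes, zero at the start; "moment": the same for the moment, N m; "finger_gap": opening from 0.0 (shut) to 1.0 (fully open).
Only numpy, scipy, OpenCV 4.12 (cv2) and the standard library are available. Lean on these libraries where they do the work, as an engineer would, in place of code of your own. Each camera call takes 0.05 s, during which the arm holds its last target. There are 200 camera calls.

## Working session

There is one attempt and no reset: what is moved stays moved. The work goes in short steps, Python scripts to look and compute and a tool call to move; the robot and the scene stay as the last step left them, time stands still between calls to the robot, and variables do not carry over. Pictures are saved under pics/ and viewed, about 12 in all and at most 16, crops included, and the job is handed in when it is done.

Besides the shell and the picture viewer there is one more tool, called after "Request:" in YAML: its name, and indented under it one key for each argument. carry_out: Moves the arm, as the interface text tells. Its arguments: {"type":"object","properties":{"moves":{"type":"array","items":{"type":"array","items":{"type":"array","items":{"type":"number"}}}},"force":{"type":"number"}},"required":["moves"]}

```bash
mkdir -p pics; ls
python3 - <<'E'
from plant import manip
import cv2,numpy as np
np.set_printoptions(precision=3,suppress=True)
print(manip.get_obs())
for n in ("top","scene"):
    c=manip.camera(n); cv2.imwrite(f"pics/{n}0.png",c["pixels"]); np.savez(f"/tmp/{n}0.npz",**c)
    print(n,c["intrinsics"],c["extrinsics"], c.keys())
E
```

```text
pics
{'clock': 0.0, 'joint_pos': array([0.91 , 0.105, 0.096, 1.564, 0.   , 1.353]), 'joint_vel': array([-0.   ,  0.   , -0.   , -0.001, -0.001, -0.   ]), 'effort': array([  0.001, -55.693,  50.365,   0.017,  -0.   ,  -0.   ]), 'tcp_pos': array([256.873, 541.885, 244.509]), 'orientation': array([[ 0.428,  0.904, -0.001],
       [ 0.904, -0.428, -0.001],
       [-0.001, -0.   , -1.   ]]), 'wrist_force': array([ 0.253, -1.273,  0.464]), 'moment': array([ 0.041,  0.036, -0.082]), 'finger_gap': 0.9956613277014166}
top [[429.99    0.    325.85 ]
 [  0.    429.99  202.556]
 [  0.      0.      1.   ]] [[   0.007   -1.       0.008    1.693]
 [   0.996    0.008    0.088 -541.061]
 [  -0.088    0.007    0.996 -769.501]
 [   0.       0.       0.       1.   ]] dict_keys(['pixels', 'depth', 'intrinsics', 'extrinsics'])
scene [[469.113   0.    316.355]
 [  0.    469.113 197.717]
 [  0.      0.      1.   ]] [[   -0.709     0.706     0.005   360.286]
 [   -0.447    -0.454     0.77    189.293]
 [    0.546     0.544     0.638 -1257.305]
 [    0.        0.        0.        1.   ]] dict_keys(['pixels', 'depth', 'intrinsics', 'extrinsics'])
```

View pics/top0.png

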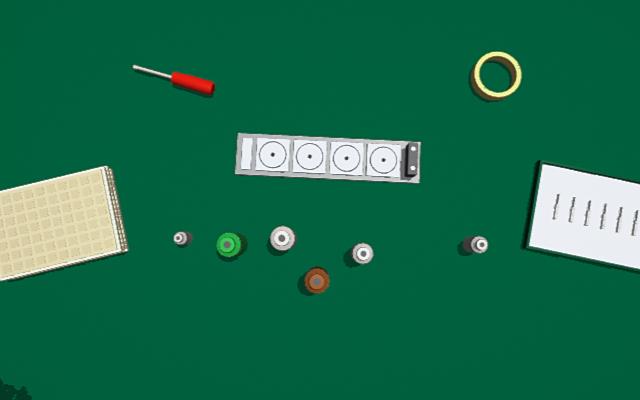

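View pics/scene0.png

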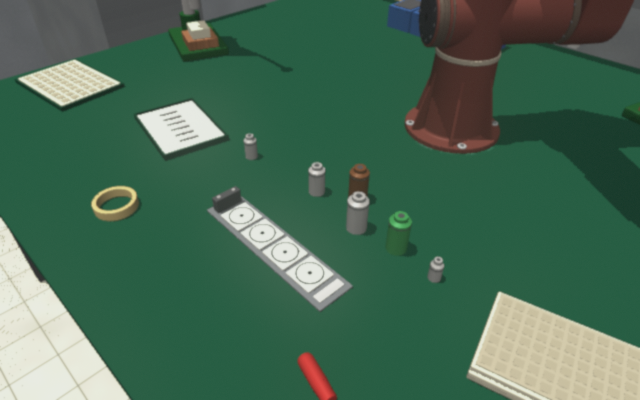

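The top view shows the rail with the dark stop at (412,159), at the right (-y) end. That makes seat_a (383,160), b (346,158), c (309,156) and d (272,154). Candidates for punches: steel ones at (180,238), (281,238), (363,253) and (480,244), plus two decoys, green (228,244) and brown (317,281). Next I measure sizes and heights.

```bash
cat > h.py <<'E'
import numpy as np, cv2
np.set_printoptions(precision=1,suppress=True)
def cloud(c):
    K=c["intrinsics"];E=c["extrinsics"];d=c["depth"]
    v,u=np.indices(d.shape)
    P=np.stack([(u-K[0,2])/K[0,0]*d,-(v-K[1,2])/K[1,1]*d,-d],-1)
    return (P-E[:3,3])@E[:3,:3]
def ray(c,u,v,z):
    K=c["intrinsics"];E=c["extrinsics"];R=E[:3,:3]
    o=-R.T@E[:3,3]; d=R.T@np.array([(u-K[0,2])/K[0,0],-(v-K[1,2])/K[1,1],-1])
    return o+d*(z-o[2])/d[2]
def punches(c,box):
    W=cloud(c); ok=(c["depth"]>0)&(W[...,2]>14)&(W[...,2]<110)
    x0,x1,y0,y1=box; ok&=(W[...,0]>x0)&(W[...,0]<x1)&(W[...,1]>y0)&(W[...,1]<y1)
    n,L,s,_=cv2.connectedComponentsWithStats(ok.astype(np.uint8))
    for i in range(1,n):
        if s[i,4]<15: continue
        m=L==i; top=np.percentile(W[m][:,2],95)
        mt=(m&(W[...,2]>top-17))  # nose + shoulder
        ts=m&(W[...,2]>top-5)
        v,u=np.nonzero(ts); q,w=np.nonzero(mt)
        ctr=ray(c,u.mean(),v.mean(),top)
        (cx,cy),r=cv2.minEnclosingCircle(W[mt][:,:2].astype(np.float32))
        print("px",u.mean().round(),v.mean().round(),"top",top.round(1),"noseC",ctr[:2],"shoulderC",np.array([cx,cy]),"D",round(2*r,1),"bgr",c["pixels"][mt].mean(0))
E
python3 - <<'E'
from h import *
c=dict(np.load("/tmp/top0.npz"))
punches(c,(280,720,-420,330))
g=cv2.cvtColor(c["pixels"],cv2.COLOR_BGR2GRAY)
for n,(u,v) in dict(a=(383,160),b=(346,158),c=(309,156),d=(272,154)).items():
    p=g[v-5:v+6,u-5:u+6]; w=np.clip(150-p.astype(float),0,None); yy,xx=np.indices(p.shape)
    U,V=u-5+(w*xx).sum()/w.sum(), v-5+(w*yy).sum()/w.sum(); print(n,U,V,ray(c,U,V,10))
print("bench z",np.median(cloud(c)[300:380,200:400,2]))
def crop(u,v): return cv2.resize(c["pixels"][v-25:v+25,u-25:u+25],(200,200),interpolation=cv2.INTER_CUBIC)
cv2.imwrite("pics/crop0.png",np.hstack([crop(180,238),crop(480,244),crop(363,253),crop(281,238)]))
E
```

```text
px 412.0 158.0 top 41.4 noseC [ 621.6 -150.4] shoulderC [ 622.7 -150.7] D 61.4 bgr [111.5 109.6 110.1]
px 536.0 209.0 top 18.6 noseC [ 531.9 -386.3] shoulderC [ 539.4 -407.3] D 177.2 bgr [64.5 90.8 31.3]
px 281.0 238.0 top 85.5 noseC [475.2  81.4] shoulderC [475.1  81.6] D 41.8 bgr [186.5 190.9 193.1]
px 178.0 237.0 top 49.6 noseC [474.8 267.5] shoulderC [475.2 268.1] D 24.9 bgr [161.5 165.7 168.7]
px 227.0 244.0 top 85.4 noseC [463.7 173.1] shoulderC [463.9 173.7] D 42.1 bgr [ 74.7 162.8  48. ]
px 481.0 244.0 top 61.4 noseC [ 466.8 -265.2] shoulderC [ 467.1 -265.5] D 30.2 bgr [160.  163.5 166.3]
px 363.0 253.0 top 73.5 noseC [450.2 -57.2] shoulderC [449.8 -57.6] D 35.4 bgr [184.5 187.1 188.6]
px 316.0 281.0 top 85.5 noseC [403.4  21.8] shoulderC [403.1  22.1] D 42.0 bgr [ 49.3  83.4 132.8]
a 383.0415224913495 159.5847750865052 [ 625. -102.   10.]
b 346.1067961165049 157.92071197411002 [627.5 -31.9  10. ]
c 309.3261231281198 156.06322795341097 [630.5  37.8  10. ]
d 272.2445730824891 154.1548480463097 [633.5 108.1  10. ]
bench z 0.0062535346790993755
```

View pics/crop0.png

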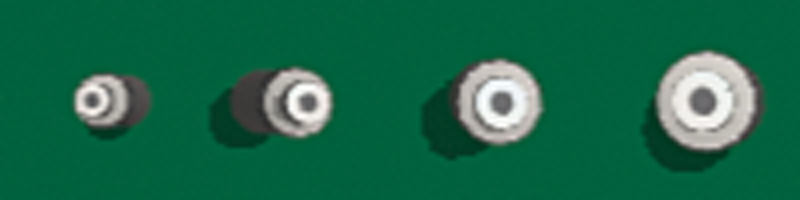

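The steel punches match by height and diameter: 48 at (475,268), 60 at (467,-265), 72 at (450,-57) and 84 at (475,81). The stop is next to seat_a, so 48→a, 60→b, 72→c and 84→d. I'll spin the jaws to lie along world x while descending.

Request:
carry_out:
  moves:
    - [[1,0,0,0.01,0.12],[1,0,0,0.01,0.12],[1,0,0,0.01,0.12],[1,0,0,0.01,0.12],[1,0,0,0.01,0.12],[1,0,0,0.01,0.12],[1,0,0,0.01,0.12],[1,0,0,0.01,0.12]]
  force: 60

```text
clock: 0.77
tcp_pos: [256.5, 541.4, 160.4]
orientation: [[0.991, 0.133, -0.002], [0.133, -0.991, -0.002], [-0.002, 0.002, -1.0]]
wrist_force: [0.6, 0.2, 0.3]
finger_gap: 0.997
```

Request:
carry_out:
  moves:
    - [[1,0,0,0,0.12],[1,0.025,0.031,0,0.013],[1,0.025,0.031,0,0],[1,0.025,0.031,0,0],[1,0.025,0.031,0,0],[1,0.025,0.031,0,0],[1,0.025,0.031,0,0],[1,0.025,0.031,0,0]]

```text
clock: 1.43
tcp_pos: [427.0, 317.0, 152.7]
orientation: [[1.0, -0.004, -0.01], [-0.004, -1.0, -0.008], [-0.01, 0.008, -1.0]]
wrist_force: [-0.3, -0.2, -0.6]
finger_gap: 1.002
```

Request:
carry_out:
  moves:
    - [[1,0.02,0.02,0,0],[1,0.02,0.02,0,0],[1,0.008,0.009,0,0],[1,0,0,0,0]]

```text
clock: 1.77
tcp_pos: [480.0, 258.5, 151.3]
orientation: [[1.0, -0.012, -0.011], [-0.012, -1.0, -0.01], [-0.011, 0.01, -1.0]]
wrist_force: [0.1, 1.0, 0.1]
finger_gap: 0.999
```

Run:
```python
from plant import manip
from h import *
o=manip.get_obs(); print(o["tcp_pos"],o["joint_pos"])
c=manip.camera("wrist"); cv2.imwrite("pics/w1.png",c["pixels"])
punches(c,(420,530,200,330))
```

```text
[480.  258.5 151.3] [ 0.3 -0.  -0.2  1.4 -0.   1.8]
px 309.0 188.0 top 48.6 noseC [474.1 267.8] shoulderC [474.2 267.1] D 23.6 bgr [224.5 228.8 231.2]
```

View pics/w1.png

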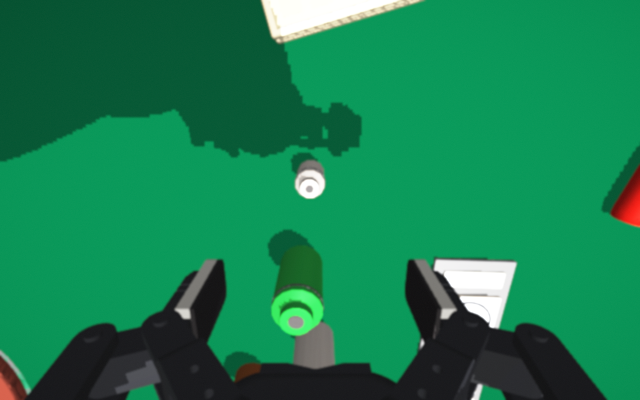

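The wrist view shows the short punch at (310,183) between the jaw lines, with the green decoy at (298,305). It measures (474,267.6), in agreement with the top view. Descending now.

Request:
carry_out:
  moves:
    - [[1,-0.006,-0.009,0.02,0.0],[1,0,0,0.025,0],[1,0,0,0.02,0],[1,0,0,0.015,0],[1,0,0,0.01,0],[1,0,0,0,0]]

```text
clock: 2.32
tcp_pos: [467.4, 274.1, 58.3]
orientation: [[1.0, -0.006, -0.012], [-0.006, -1.0, -0.007], [-0.012, 0.007, -1.0]]
wrist_force: [-0.9, -0.1, -0.1]
finger_gap: 1.001
```

Request:
carry_out:
  moves:
    - [[1,0.005,0.0045,0.005,0],[1,0,0,0.012,0],[1,0,0,0.005,0],[1,0,0,0,0]]

```text
clock: 2.65
tcp_pos: [472.4, 270.9, 36.3]
orientation: [[1.0, -0.003, -0.01], [-0.003, -1.0, -0.006], [-0.01, 0.007, -1.0]]
wrist_force: [0.8, -0.4, 0.3]
finger_gap: 1.004
```

Request:
carry_out:
  moves:
    - [[1,0.002,0.002,0.008,0],[1,0,0,0.006,0],[1,0,0,0,0],[-0.2,0,0,0,0],[-1,0,0,0,0],[-1,0,0,0,0],[-1,0,0,0,0],[-1,0,0,0,0]]
  force: 60

```text
clock: 3.32
tcp_pos: [475.8, 268.6, 22.4]
orientation: [[1.0, -0.004, -0.008], [-0.004, -1.0, -0.006], [-0.008, 0.006, -1.0]]
wrist_force: [-1.7, -0.2, 0.4]
finger_gap: 0.3
```

Request:
carry_out:
  moves:
    - [[-1,0,0,0,0],[-1,0,0,0,0],[-1,0,0,-0.01,0],[-1,0,0,-0.02,0],[-1,0,0,-0.03,0],[-1,0,0,-0.03,0],[-1,0,0,-0.02,0],[-1,0,0,0,0]]

```text
clock: 3.98
tcp_pos: [474.2, 268.7, 137.9]
orientation: [[1.0, -0.004, -0.013], [-0.004, -1.0, -0.007], [-0.013, 0.007, -1.0]]
wrist_force: [0.8, 0.8, -0.0]
finger_gap: 0.259
```

Request:
carry_out:
  moves:
    - [[-1,0.008,0.02,0,0],[-1,0.015,0.036,0,0],[-1,0.015,0.036,0,0],[-1,0.015,0.036,0,0],[-1,0.015,0.036,0,0],[-1,0.015,0.036,0,0],[-1,0.015,0.036,0,0],[-1,0.015,0.036,0,0]]

```text
clock: 4.65
tcp_pos: [588.3, -6.8, 139.4]
orientation: [[1.0, 0.009, -0.01], [0.009, -1.0, -0.004], [-0.01, 0.004, -1.0]]
wrist_force: [0.2, 0.8, -0.8]
finger_gap: 0.259
```

Request:
carry_out:
  moves:
    - [[-1,0.012,0.033,0,0],[-1,0.01,0.025,0,0],[-1,0.006,0.014,0,0],[-1,0.003,0.006,0,0],[-1,0,0.002,0,0],[-1,0,0,0,0]]

```text
clock: 5.15
tcp_pos: [620.6, -98.6, 135.5]
orientation: [[1.0, 0.0, -0.014], [0.0, -1.0, -0.004], [-0.014, 0.004, -1.0]]
wrist_force: [0.2, 0.3, -0.6]
finger_gap: 0.262
```

Run:
```python
from plant import manip
from h import *
c=manip.camera("wrist"); cv2.imwrite("pics/w2.png",c["pixels"]); print(manip.get_obs()["tcp_pos"])
```

```text
[620.5 -98.1 135.4]
```

View pics/w2.png

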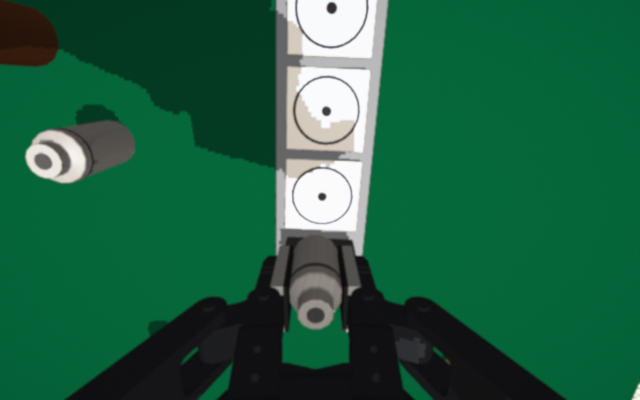

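The punch is held upright at (315,290). Dots show at b (322,196), c (326,111) and d (332,8). I'll cross-check the seat positions from this view.

Run:
```python
from plant import manip
from h import *
c=manip.camera("wrist")
for u,v in ((322,196.5),(326,111),(331.5,8)): print(ray(c,u,v,10))
```

```text
[ 624.1 -103.1   10. ]
[626.6 -32.9  10. ]
[629.6  37.   10. ]
```

The visible seats are a, b and c. They agree with the top view to within 1 mm.

Request:
carry_out:
  moves:
    - [[-1,0.002,0.002,0.01,0],[-1,0.001,0.001,0.02,0],[-1,0,0,0.02,0],[-1,0,0,0.015,0],[-1,0,0,0.01,0],[-1,0,0,0,0],[-1,0,0,0,0]]

```text
clock: 5.83
tcp_pos: [622.3, -93.6, 56.4]
orientation: [[1.0, 0.011, -0.012], [0.011, -1.0, -0.003], [-0.012, 0.003, -1.0]]
wrist_force: [0.1, 0.6, -0.7]
finger_gap: 0.262
```

Request:
carry_out:
  moves:
    - [[-1,0.001,0.004,0.004,-0.01],[-1,0.001,0.004,0.005,0],[-1,0,0,0.003,0],[-1,0,0,0.002,0],[-1,0,0,0,0]]

```text
clock: 6.25
tcp_pos: [626.2, -102.6, 44.1]
orientation: [[1.0, 0.023, -0.009], [0.023, -1.0, -0.005], [-0.009, 0.005, -1.0]]
wrist_force: [-0.0, -0.9, -2.0]
finger_gap: 0.262
```

Request:
carry_out:
  moves:
    - [[-1,-0.001,0,0.003,0.02],[-1,0,0,0.003,0],[-1,0,0,0.002,0],[-1,0,0,0.001,0],[-1,0,0,0,0],[-1,0,0,0,0]]

```text
clock: 6.75
tcp_pos: [625.4, -103.0, 34.9]
orientation: [[1.0, 0.0, -0.008], [-0.0, -1.0, -0.005], [-0.008, 0.005, -1.0]]
wrist_force: [1.1, 0.5, -2.3]
finger_gap: 0.258
```

Request:
carry_out:
  moves:
    - [[-1,0,0,0.0015,0],[-1,0,0,0.001,0],[-1,0,0,0,0],[-1,0,0,0,0]]

```text
clock: 7.08
tcp_pos: [625.7, -103.0, 32.7]
orientation: [[1.0, 0.0, -0.007], [0.0, -1.0, -0.005], [-0.007, 0.005, -1.0]]
wrist_force: [1.4, -0.2, -1.4]
finger_gap: 0.262
```

Request:
carry_out:
  moves:
    - [[-0.35,0,0,0,0],[-0.2,0,0,0,0],[0.1,0,0,0,0],[0.5,0,0,0,0],[0.7,0,0,-0.01,0],[0.7,0,0,-0.03,0],[0.7,0,0,-0.03,0],[0.7,0,0,-0.02,0]]

```text
clock: 7.75
tcp_pos: [622.9, -101.3, 121.9]
orientation: [[1.0, 0.0, -0.015], [0.0, -1.0, -0.002], [-0.015, 0.002, -1.0]]
wrist_force: [0.8, 0.3, -0.4]
finger_gap: 0.851
```

Request:
carry_out:
  moves:
    - [[1,-0.015,0.015,-0.008,0],[1,-0.028,0.029,0,0],[1,-0.028,0.029,0,0],[1,-0.028,0.029,0,0],[1,-0.022,0.024,0,0],[1,-0.014,0.015,0,0],[1,-0.006,0.006,0,0],[1,0,0,0,0]]

```text
clock: 8.42
tcp_pos: [482.0, -255.3, 148.0]
orientation: [[1.0, 0.004, 0.002], [0.004, -1.0, -0.012], [0.002, 0.012, -1.0]]
wrist_force: [0.2, 0.3, 0.2]
finger_gap: 1.0
```

Run:
```python
from plant import manip
from h import *
o=manip.get_obs(); print(o["tcp_pos"],o["joint_pos"])
c=manip.camera("wrist"); punches(c,(400,530,-330,-200))
t=manip.camera("top"); punches(t,(595,660,-130,140)); cv2.imwrite("pics/top1.png",t["pixels"][100:300,150:550])
```

```text
[ 482.  -255.3  148. ] [-0.7 -0.1 -0.3  1.4 -0.   0.8]
px 294.0 221.0 top 60.5 noseC [ 466.3 -266.9] shoulderC [ 466.3 -267.8] D 30.0 bgr [194.  199.9 204.2]
px 387.0 154.0 top 59.4 noseC [ 625.  -102.1] shoulderC [ 625.2 -102.4] D 23.6 bgr [188.3 189.  189.7]
```

48 stands on seat_a at (625.0,-102.1) with its top at 59.4 (58 expected). Now the 60.

Request:
carry_out:
  moves:
    - [[1,-0.005,0.003,0.01,0],[1,-0.005,0.003,0.02,0],[1,-0.001,0.002,0.02,0],[1,0,0.001,0.01,0],[1,0,0,0.004,0],[1,0,0,0,0]]

```text
clock: 9.02
tcp_pos: [475.5, -259.2, 79.5]
orientation: [[1.0, 0.015, 0.003], [0.015, -1.0, -0.01], [0.003, 0.01, -1.0]]
wrist_force: [0.0, 0.1, -0.7]
finger_gap: 1.001
```

Request:
carry_out:
  moves:
    - [[1,-0.004,0.004,0.004,0.015],[1,-0.004,0.004,0.01,0],[1,-0.001,0,0.01,0],[1,0,0,0.008,0],[1,0,0,0.004,0],[1,0,0,0,0]]

```text
clock: 9.52
tcp_pos: [467.2, -268.5, 41.8]
orientation: [[1.0, -0.0, 0.005], [-0.0, -1.0, -0.012], [0.005, 0.012, -1.0]]
wrist_force: [-0.3, 0.2, -0.5]
finger_gap: 0.998
```

Request:
carry_out:
  moves:
    - [[1,0,-0.001,0.005,0],[1,0,0,0.006,0],[1,0,0,0.002,0],[0,0,0,0,0],[-0.2,0,0,0,0],[-1,0,0,0,0],[-1,0,0,0,0],[-1,0,0,0,0]]

```text
clock: 10.18
tcp_pos: [467.9, -267.9, 28.4]
orientation: [[1.0, -0.0, 0.006], [-0.0, -1.0, -0.013], [0.006, 0.013, -1.0]]
wrist_force: [1.4, -1.4, -2.7]
finger_gap: 0.334
```

Request:
carry_out:
  moves:
    - [[-1,0,0,0,0],[-1,0,0,0,0],[-1,0,0,-0.01,0],[-1,0,0,-0.02,0],[-1,0,0,-0.03,0],[-1,0,0,-0.03,0],[-1,0,0,-0.015,0],[-1,0,0,0,0]]

```text
clock: 10.85
tcp_pos: [464.7, -264.0, 137.1]
orientation: [[1.0, -0.0, 0.0], [-0.0, -1.0, -0.007], [0.0, 0.007, -1.0]]
wrist_force: [-0.1, -0.1, -3.0]
finger_gap: 0.335
```

Request:
carry_out:
  moves:
    - [[-1,0.013,-0.018,0,0],[-1,0.022,-0.032,0,0],[-1,0.022,-0.032,0,0],[-1,0.022,-0.032,0,0],[-1,0.022,-0.032,0,0],[-1,0.022,-0.032,0,0],[-1,0.016,-0.024,0,0],[-1,0.009,-0.012,0,0]]

```text
clock: 11.52
tcp_pos: [616.4, -44.4, 131.2]
orientation: [[1.0, -0.009, -0.002], [-0.009, -1.0, -0.009], [-0.002, 0.009, -1.0]]
wrist_force: [-0.2, -0.3, -3.4]
finger_gap: 0.332
```

Request:
carry_out:
  moves:
    - [[-1,0.004,-0.004,0,0],[-1,0.002,-0.002,0.01,0],[-1,0,0,0.02,0],[-1,0,0,0.02,0],[-1,0,0,0.01,0],[-1,0,0,0.004,0],[-1,0,0,0,0],[-1,0,0,0,0]]

```text
clock: 12.18
tcp_pos: [619.4, -38.5, 57.4]
orientation: [[1.0, -0.008, -0.009], [-0.008, -1.0, -0.008], [-0.009, 0.008, -1.0]]
wrist_force: [0.2, 0.6, -2.8]
finger_gap: 0.339
```

Request:
carry_out:
  moves:
    - [[-1,0.004,-0.003,0.001,-0.008],[-1,0.003,-0.003,0.002,0],[-1,0,0,0.003,0],[-1,0,0,0.003,0],[-1,0,0,0.001,0],[-1,0,0,0,0],[-1,0,0,0,0]]

```text
clock: 12.77
tcp_pos: [629.6, -33.3, 50.3]
orientation: [[1.0, 0.0, -0.004], [0.0, -1.0, -0.009], [-0.004, 0.009, -1.0]]
wrist_force: [-1.0, -0.6, -3.2]
finger_gap: 0.337
```

Request:
carry_out:
  moves:
    - [[-1,-0.002,-0.0005,0.003,0],[-1,0,0,0.004,0],[-1,0,0,0.002,0],[-1,0,0,0.001,0],[-1,0,0,0,0],[-1,0,0,0,0]]

```text
clock: 13.27
tcp_pos: [626.9, -32.8, 39.2]
orientation: [[1.0, 0.0, -0.004], [0.0, -1.0, -0.009], [-0.004, 0.009, -1.0]]
wrist_force: [-0.3, -0.3, -3.0]
finger_gap: 0.333
```

Request:
carry_out:
  moves:
    - [[-1,0,0,0.0006,0],[-1,0,0,0,0],[-0.2,0,0,0,0],[0.1,0,0,0,0],[0.5,0,0,0,0],[0.8,0,0,-0.005,0],[0.8,0,0,-0.03,0],[0.8,0,0,-0.03,0]]

```text
clock: 13.93
tcp_pos: [624.5, -31.6, 101.0]
orientation: [[1.0, -0.0, -0.011], [-0.0, -1.0, -0.008], [-0.011, 0.008, -1.0]]
wrist_force: [0.4, -0.6, 0.9]
finger_gap: 0.905
```

Request:
carry_out:
  moves:
    - [[1,-0.01,0,-0.03,0],[1,-0.025,0.004,-0.015,0],[1,-0.03,0.005,0,0],[1,-0.03,0.005,0,0],[1,-0.03,0.005,0,0],[1,-0.025,0.004,0,0],[1,-0.012,0.002,0,0],[1,-0.003,0,0,0]]

```text
clock: 14.6
tcp_pos: [459.7, -58.3, 162.6]
orientation: [[1.0, 0.001, 0.009], [0.001, -1.0, -0.014], [0.009, 0.014, -1.0]]
wrist_force: [0.2, 0.5, 0.7]
finger_gap: 0.997
```

Run:
```python
from plant import manip
from h import *
o=manip.get_obs(); print(o["tcp_pos"],o["joint_pos"])
c=manip.camera("wrist"); punches(c,(400,500,-100,-20))
t=manip.camera("top"); punches(t,(595,660,-130,140))
```

```text
[459.7 -58.3 162.6] [-0.4 -0.3 -0.5  1.4 -0.   1.2]
px 301.0 205.0 top 72.5 noseC [449.4 -58.4] shoulderC [449.3 -59.2] D 36.4 bgr [191.3 197.5 202.2]
px 347.0 152.0 top 71.5 noseC [626.4 -30.8] shoulderC [626.9 -30.8] D 30.2 bgr [197.2 198.8 199.7]
px 386.0 153.0 top 58.6 noseC [ 628.3 -100.1] shoulderC [ 626.5 -100.5] D 23.0 bgr [188.2 188.6 189.1]
```

Request:
carry_out:
  moves:
    - [[1,-0.003,0,0.01,0],[1,-0.003,0,0.02,0],[1,-0.001,0,0.02,0],[1,0,0,0.02,0],[1,0,0,0.01,0],[1,0,0,0.003,0],[1,0,0,0,0]]

```text
clock: 15.28
tcp_pos: [459.1, -59.0, 74.5]
orientation: [[1.0, 0.004, 0.011], [0.004, -1.0, -0.014], [0.011, 0.015, -1.0]]
wrist_force: [-0.9, -0.7, 0.1]
finger_gap: 0.994
```

Request:
carry_out:
  moves:
    - [[1,-0.005,0,0.003,0],[1,-0.004,0,0.006,0],[1,-0.001,0,0.009,0],[1,0,0,0.008,0],[1,0,0,0.004,0],[1,0,0,0,0],[1,0,0,0,0]]

```text
clock: 15.87
tcp_pos: [450.3, -60.1, 43.9]
orientation: [[1.0, 0.004, 0.015], [0.004, -1.0, -0.016], [0.015, 0.016, -1.0]]
wrist_force: [-0.3, 0.3, 0.3]
finger_gap: 0.998
```

Request:
carry_out:
  moves:
    - [[1,-0.001,-0.001,0.004,0],[1,0,0,0.003,0],[1,0,0,0.001,0],[0,0,0,0,0],[-0.1,0,0,0,0],[-1,0,0,0,0],[-1,0,0,0,0],[-1,0,0,0,0]]
  force: 70

```text
clock: 16.53
tcp_pos: [450.1, -59.5, 36.4]
orientation: [[1.0, 0.004, 0.016], [0.004, -1.0, -0.017], [0.016, 0.017, -1.0]]
wrist_force: [-0.6, 0.5, 1.4]
finger_gap: 0.401
```

Request:
carry_out:
  moves:
    - [[-1,0,0,0,0],[-1,0,0,0,0],[-1,0,0,-0.01,0],[-1,0,0,-0.02,0],[-1,0,0,-0.03,0],[-1,0,0,-0.03,0],[-1,0.01,-0.006,-0.02,0],[-1,0.02,-0.011,0,0]]

```text
clock: 17.2
tcp_pos: [473.4, -39.5, 149.9]
orientation: [[1.0, 0.002, 0.007], [0.002, -1.0, -0.013], [0.007, 0.013, -1.0]]
wrist_force: [0.8, -1.7, -2.9]
finger_gap: 0.403
```

Request:
carry_out:
  moves:
    - [[-1,0.025,-0.013,0,0],[-1,0.03,-0.016,0,0],[-1,0.03,-0.016,0,0],[-1,0.025,-0.013,0,0],[-1,0.015,-0.008,0,0],[-1,0.008,-0.004,0,0],[-1,0,0,0,0],[-1,0,0,0,0]]

```text
clock: 17.87
tcp_pos: [614.9, 36.7, 154.3]
orientation: [[1.0, 0.003, 0.01], [0.003, -1.0, -0.013], [0.01, 0.013, -1.0]]
wrist_force: [-0.3, -0.5, -4.5]
finger_gap: 0.402
```

Request:
carry_out:
  moves:
    - [[-1,0.006,-0.001,0.008,0],[-1,0.006,0,0.02,0],[-1,0.002,0,0.02,0],[-1,0,0,0.02,0],[-1,0,0,0.008,0],[-1,0,0,0.002,0],[-1,0,0,0,0],[-1,0,0,0,0]]

```text
clock: 18.53
tcp_pos: [627.9, 34.0, 73.7]
orientation: [[1.0, -0.001, 0.009], [-0.001, -1.0, -0.014], [0.009, 0.014, -1.0]]
wrist_force: [0.2, 0.2, -2.6]
finger_gap: 0.4
```

Request:
carry_out:
  moves:
    - [[-1,0.001,-0.002,0.004,0],[-1,0.001,-0.0015,0.006,0],[-1,0,0,0.005,0],[-1,0,0,0.003,0],[-1,0,0,0.001,0],[-1,0,0,0,0],[-1,0,0,0,0]]

```text
clock: 19.12
tcp_pos: [632.6, 37.3, 56.9]
orientation: [[1.0, -0.001, 0.015], [-0.001, -1.0, -0.015], [0.015, 0.015, -1.0]]
wrist_force: [1.1, 1.3, -4.1]
finger_gap: 0.405
```

Request:
carry_out:
  moves:
    - [[-1,-0.002,0,0.003,0],[-1,0,0,0.003,0],[-1,0,0,0.002,0],[-1,0,0,0.001,0],[-1,0,0,0,0],[-1,0,0,0,0]]

```text
clock: 19.62
tcp_pos: [630.5, 37.1, 47.2]
orientation: [[1.0, -0.001, 0.015], [-0.001, -1.0, -0.015], [0.015, 0.015, -1.0]]
wrist_force: [0.1, -0.5, -3.6]
finger_gap: 0.402
```

Request:
carry_out:
  moves:
    - [[-1,0,0,0.0006,0],[-1,0,0,0,0],[-0.1,0,0,0,0],[0.2,0,0,0,0],[0.6,0,0,0,0],[0.9,0,0,-0.005,0],[0.9,0,0,-0.03,0],[0.9,0,0,-0.03,0]]

```text
clock: 20.28
tcp_pos: [627.2, 38.2, 109.4]
orientation: [[1.0, -0.001, 0.009], [-0.001, -1.0, -0.014], [0.009, 0.014, -1.0]]
wrist_force: [0.5, -0.3, 0.9]
finger_gap: 0.948
```

Now the 84, at (475,81.5), with an offset of (-152,+43).

Request:
carry_out:
  moves:
    - [[1,0,0,-0.03,0],[1,-0.015,-0.004,-0.025,0],[1,-0.025,-0.007,-0.005,0],[1,-0.03,-0.008,0,0],[1,-0.03,-0.008,0,0],[1,-0.022,-0.006,0,0],[1,-0.012,-0.003,0,0],[1,-0.003,-0.001,0,0]]

```text
clock: 20.95
tcp_pos: [490.2, 76.5, 183.8]
orientation: [[1.0, -0.003, 0.03], [-0.002, -1.0, -0.016], [0.03, 0.016, -0.999]]
wrist_force: [-0.1, -0.1, 0.5]
finger_gap: 1.004
```

Run:
```python
from plant import manip
from h import *
o=manip.get_obs(); print(o["tcp_pos"],o["joint_pos"])
c=manip.camera("wrist"); punches(c,(430,520,40,130))
t=manip.camera("top"); punches(t,(595,660,-130,140)); punches(t,(430,520,40,130));cv2.imwrite("pics/top2.png",t["pixels"][100:300,150:550])
```

```text
[490.2  76.5 183.8] [-0.1 -0.3 -0.4  1.4 -0.   1.5]
px 291.0 195.0 top 84.6 noseC [474.8  80.9] shoulderC [474.8  80.1] D 42.1 bgr [225.9 229.8 232.3]
px 307.0 148.0 top 83.4 noseC [630.4  38.9] shoulderC [630.5  39.2] D 35.4 bgr [209.7 212.  213.4]
px 347.0 152.0 top 71.6 noseC [626.6 -30.9] shoulderC [627.  -30.8] D 29.9 bgr [202.  203.5 204.6]
px 387.0 154.0 top 59.7 noseC [ 625.1 -102.4] shoulderC [ 625.3 -102.4] D 23.1 bgr [191.5 192.2 193.1]
```

View pics/top2.png

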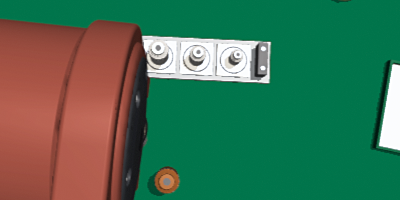

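The crop shows three punches standing on seats c, b and a at (158,52), (198,56) and (236,60). All are within 2 mm of centre.

Request:
carry_out:
  moves:
    - [[1,-0.006,-0.002,0.01,0],[1,-0.006,-0.002,0.02,0],[1,-0.002,0,0.02,0],[1,0,0,0.02,0],[1,0,0,0.01,0],[1,0,0,0.003,0],[1,0,0,0,0]]

```text
clock: 21.63
tcp_pos: [487.6, 76.3, 100.2]
orientation: [[0.999, -0.006, 0.038], [-0.005, -1.0, -0.018], [0.038, 0.018, -0.999]]
wrist_force: [-0.0, 1.3, -0.0]
finger_gap: 1.008
```

Request:
carry_out:
  moves:
    - [[1,-0.006,-0.002,0.003,0],[1,-0.006,-0.002,0.008,0],[1,-0.002,0,0.012,0],[1,-0.001,0,0.012,0],[1,0,0,0.006,0],[1,0,0,0.002,0],[1,0,0,0,0]]

```text
clock: 22.22
tcp_pos: [475.0, 79.6, 55.1]
orientation: [[0.999, -0.006, 0.041], [-0.005, -1.0, -0.018], [0.042, 0.018, -0.999]]
wrist_force: [0.2, 1.1, 0.7]
finger_gap: 0.999
```

Request:
carry_out:
  moves:
    - [[1,0,-0.001,0.005,0],[1,0,0,0.004,0],[1,0,0,0.001,0],[0.3,0,0,0,0],[0.1,0,0,0,0],[-1,0,0,0,0],[-1,0,0,0,0],[-1,0,0,0,0]]
  force: 80

```text
clock: 22.88
tcp_pos: [476.2, 80.4, 45.5]
orientation: [[0.999, -0.006, 0.042], [-0.005, -1.0, -0.018], [0.042, 0.018, -0.999]]
wrist_force: [-0.6, -0.3, -5.5]
finger_gap: 0.476
```

Request:
carry_out:
  moves:
    - [[-1,0,0,0,0],[-1,0,0,0,0],[-1,0,0,-0.01,0],[-1,0,0,-0.02,0],[-1,0,0,-0.03,0],[-1,0,0,-0.03,0],[-1,0.01,-0.002,-0.02,0],[-1,0.02,-0.003,0,0]]

```text
clock: 23.55
tcp_pos: [495.0, 88.0, 158.5]
orientation: [[1.0, -0.006, 0.03], [-0.005, -1.0, -0.017], [0.03, 0.017, -0.999]]
wrist_force: [0.3, -1.3, -3.7]
finger_gap: 0.475
```

Request:
carry_out:
  moves:
    - [[-1,0.025,-0.003,0,0],[-1,0.03,-0.004,0,0],[-1,0.03,-0.004,0,0],[-1,0.022,-0.003,0,0],[-1,0.014,-0.002,0,0],[-1,0.006,-0.001,0,0],[-1,0,0,0,0],[-1,0,0,0,0]]

```text
clock: 24.22
tcp_pos: [629.2, 105.8, 164.7]
orientation: [[1.0, -0.006, 0.029], [-0.005, -1.0, -0.017], [0.029, 0.017, -0.999]]
wrist_force: [0.3, -0.0, -5.3]
finger_gap: 0.471
```

Request:
carry_out:
  moves:
    - [[-1,0,-0.001,0.01,0],[-1,0,-0.001,0.02,0],[-1,0,-0.001,0.02,0],[-1,0,0,0.02,0],[-1,0,0,0.008,0],[-1,0,0,0.002,0],[-1,0,0,0,0],[-1,0,0,0,0]]

```text
clock: 24.88
tcp_pos: [626.3, 107.7, 80.4]
orientation: [[1.0, -0.006, 0.026], [-0.005, -1.0, -0.017], [0.026, 0.017, -1.0]]
wrist_force: [-0.6, 0.7, -4.9]
finger_gap: 0.476
```

Request:
carry_out:
  moves:
    - [[-1,0.002,0,0.004,0],[-1,0.002,0,0.006,0],[-1,0,0,0.004,0],[-1,0,0,0.003,0],[-1,0,0,0.001,0],[-1,0,0,0,0],[-1,0,0,0,0]]

```text
clock: 25.47
tcp_pos: [633.8, 107.2, 65.0]
orientation: [[0.999, -0.006, 0.032], [-0.005, -1.0, -0.017], [0.032, 0.017, -0.999]]
wrist_force: [-0.5, 0.1, -4.9]
finger_gap: 0.476
```

Request:
carry_out:
  moves:
    - [[-1,-0.001,0,0.003,0],[-1,0,0,0.003,0],[-1,0,0,0.001,0],[-1,0,0,0.001,0],[-1,0,0,0,0],[-1,0,0,0,0]]

```text
clock: 25.97
tcp_pos: [633.0, 107.1, 56.3]
orientation: [[0.999, -0.006, 0.032], [-0.005, -1.0, -0.017], [0.033, 0.017, -0.999]]
wrist_force: [-0.1, 0.2, -5.0]
finger_gap: 0.474
```

Request:
carry_out:
  moves:
    - [[-1,0,0,0.0006,0],[-1,0,0,0,0],[0.05,0,0,0,0],[0.3,0,0,0,0],[0.7,0,0,0,0],[1,0,0,0,0],[1,0,0,-0.02,0],[1,0,0,-0.03,0]]

```text
clock: 26.63
tcp_pos: [630.2, 107.8, 103.9]
orientation: [[1.0, -0.006, 0.029], [-0.006, -1.0, -0.017], [0.029, 0.017, -0.999]]
wrist_force: [-0.5, -0.1, 1.3]
finger_gap: 1.001
```

Request:
carry_out:
  moves:
    - [[1,0,0,-0.03,0],[1,0,0,-0.03,0],[1,0,0,-0.03,0],[1,-0.03,-0.01,-0.01,0],[1,-0.035,-0.012,0,0],[1,-0.035,-0.012,0,0],[1,-0.035,-0.01,0,0],[1,-0.02,0,0,0]]

```text
clock: 27.3
tcp_pos: [475.4, 154.5, 212.2]
orientation: [[0.999, -0.01, 0.048], [-0.009, -1.0, -0.017], [0.048, 0.016, -0.999]]
wrist_force: [0.0, 0.1, 0.5]
finger_gap: 0.995
```

Request:
carry_out:
  moves:
    - [[1,0,-0.035,0,0],[1,0,-0.035,0,0],[1,0,-0.035,0,0],[1,0,-0.035,0,0],[1,0,-0.035,0,0],[1,0,-0.03,0,0],[1,0,-0.01,0,0],[1,0,0,0,0]]

```text
clock: 27.97
tcp_pos: [473.8, 379.7, 214.5]
orientation: [[0.998, -0.012, 0.06], [-0.011, -1.0, -0.013], [0.06, 0.013, -0.998]]
wrist_force: [-0.2, -0.2, 0.1]
finger_gap: 1.0
```

Run:
```python
from plant import manip
from h import *
o=manip.get_obs(); print(o["tcp_pos"],o["wrist_force"],o["finger_gap"])
t=manip.camera("top"); punches(t,(595,660,-130,140)); cv2.imwrite("pics/top3.png",t["pixels"])
s=manip.camera("scene"); cv2.imwrite("pics/scene3.png",s["pixels"])
```

```text
[473.8 379.7 214.5] [-0.2 -0.2  0.1] 0.9996424019814465
px 266.0 144.0 top 95.3 noseC [633.1 108.1] shoulderC [633.5 108.7] D 42.1 bgr [193.2 197.3 199.3]
px 307.0 148.0 top 83.7 noseC [630.4  38.9] shoulderC [630.3  39.4] D 35.8 bgr [194.3 196.6 197.7]
px 347.0 152.0 top 71.7 noseC [626.6 -30.9] shoulderC [627.  -31.3] D 29.8 bgr [186.7 187.9 188.5]
px 387.0 154.0 top 59.4 noseC [ 625.  -102.3] shoulderC [ 625.4 -102.4] D 23.5 bgr [175.4 175.4 175.6]
```

View pics/scene3.png

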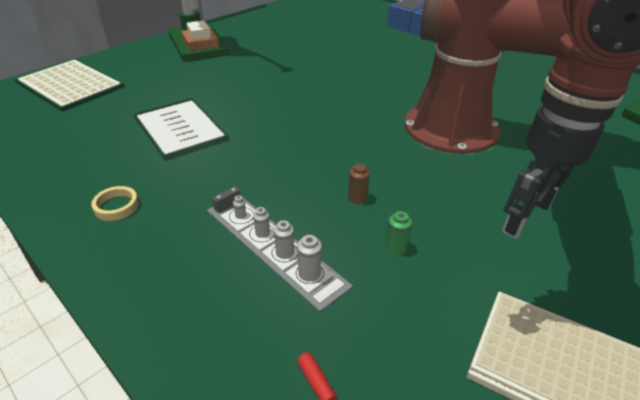

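The scene view shows all four punches upright in rising order from the stop, at (239,208), (261,224), (284,241) and (309,260). The arm is clear and both decoys are where they were. Handing in.

```bash
python3 -c "
from plant import manip
print(manip.job_done())"
```

```text
the job is handed in; nothing more can be done
None
```

I placed all four steel punches in height order from the stop, which is at the seat_a end: 48 on a, 60 on b, 72 on c and 84 on d. I released each one, backed the arm clear and handed the job in at about 28 s. The hand-in gives no verdict.

- **Position:** in the last top view every punch is within about 2 mm of its seat centre, against a 12 mm limit.
- **Height and uprightness:** tops measured 59.4, 71.7, 83.7 and 95.3 mm, where 58, 70, 82 and 94 mm are expected. The extra 1.3–1.7 mm matches the top camera's bias on the bench. All four stand upright in the scene view.
- **Odd readings:** one mid-job top view put the 48 about 3 mm off, but later views did not repeat it. The tool also slowly tilted, reaching about 0.04 rad at the last grasp, and the punches still stood upright once released.

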